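# Silence the alarm, lift the sagging bolt over its keeper and hold the gate ajar

### The arm

A 7-joint arm with a two-finger parallel gripper is mounted at the origin on the work surface. World frame = base frame: x ahead of the robot, y to its left, z up, the work surface at z = 0. Lengths are in m, angles in rad, forces in N, time in s.
With the tool pointing down it reaches from about 0.4 to 0.85 m from the base axis. Payload 4.4 kg.
Tool frame: the origin (TCP) lies between the finger pads; the fingertips stand 11 mm ahead of it and the grasp point (between the pads) lies 8 mm behind it; z points along the fingers, y is the line along which they close (so a half turn about z gives the same grasp; the last joint's range is limited). The gripper opens to 94 mm and grips with 3 to 60 N. Pads are 16 mm wide; open, the fingers measure 119 mm over their backs; the gripper's body (75 mm by 177 mm) begins 78 mm behind the grasp point.
Start: joints at [1.227, 0.628, 0.038, 1.517, -0.027, 0.996, -0.02], TCP at [0.178, -0.625, 0.216] pointing down, gripper open.
Joint ranges: [-3.06, 3.06], [-0.37, 2.12], [-1.25, 1.32], [0.18, 2.47], [-1.1, 4.24], [0.23, 1.98], [-2.94, 2.94]. Speed limits (rad/s): [2.57, 2.57, 3.14, 3.14, 3.14, 3.14, 3.14].

### API

Orientations are given as [roll, pitch, yaw] about the fixed x, y, z axes, in that order (R = Rz(yaw) Ry(pitch) Rx(roll)).
In Python, from workcell import r gives the robot as it stands. The module is installed in compiled form; this text tells all that it offers.
- The arm moves only by the tool drive_tool, never from a script. Its argument "series" is a list of rows, each an object of numbers: "dx", "dy", "dz": the shift along the tool's x, y, z in m; "turn": the turn about the tool's z in rad. In form: [{"dx": .., "dy": .., "dz": .., "turn": ..}, ...]. A call has 1 to 8 rows; each row is the pose to reach, as a shift and turn from the pose commanded when the call began, along the tool's axes at that moment; what a row does not reach only later rows make up. A row lasts 1/8 s, in which the tool goes at most 62.5 mm and 10.7 degrees, less where a joint would pass 70% of its speed; a pose out of reach is approached as far as the arm can. A call with a gripper value outside its range is refused whole. "claw" is the finger opening in m, from 0 to 0.094, set as the call begins (left out, the last holds). The fingers move at their own pace and stop on an object; the grip force is fixed at half the most. Time passes only in rows, so rows that repeat a pose let the fingers close. It gives the time, the measured TCP pose, the force, the opening and the grip force at its end, in the units of the state.
- r.sense(): the state, without advancing time (a new reading comes with each control period).
- r.read_camera(name): name is "scene" or "top" or "wrist"; returns the picture (420x560x3 uint8, red, green, blue); there is no depth.
- r.calibration(name): a dict with "fx", "fy", "cx", "cy" (pixels), "D" ([k1, k2, p1, p2, k3] as OpenCV has them; the pictures are not rectified), "world_from_camera" (4x4, takes a point from camera to world coordinates). Camera axes: x right, y up, looking along -z (the intrinsics and any distortion apply to the point x, -y, -z); pixel columns grow to the right and rows downward; lengths in m; the calibration is good to about 2 mm. A picture is of the moment at which its call begins: read the wrist's pose just before it. calibration takes no time and is no camera call; for the wrist camera it gives the pose at the moment of the call.
- r.sign_off(): hands the job in; it is judged then, once.
The state is a dict: "time": time; "joint_pos": joint angles; "dq": joint speeds; "joint_torque": joint torques, N m; "tool_pos": TCP position; "tool_rot": TCP orientation; "wrist_force": force on the tool from outside, world axes, zero at the start; "moment": the same for the moment, N m; "opening": opening from 0.0 (shut) to 1.0 (fully open); "grip_force": force on a finger pad.
Only numpy, scipy, OpenCV 4.12 (cv2) and the standard library are available. Lean on these libraries where they do the work, as an engineer would, in place of code of your own. Each camera call takes 0.05 s, during which the arm holds its last target. There are 200 camera calls.

### The job

Silence the plate store's gate alarm by pressing the keypad's keys fully down, one at a time: first the round key, then the long bar, then the square one. Then take the upright black grip of the gate's barrel bolt, lift the sagging bolt so that its nose rides over the keeper's bent lip while you pull it back towards the hinge, and swing the gate out by the grip until it stands ajar, about 25 degrees open. Finish while still gripping it there, holding the gate still against its closing spring, and leave everything else on the bench alone.

Things in the scene. Friction and masses are not known exactly. Their poses are not given: they have to be found in the camera images.
- store: White open-topped cage full of culture plates, 220 (x) x 360 (y) mm, walls 120 mm high (latch stile 130), fixed to the bench. Origin: centre of its underside. x points into the store, away from the gate in its -x face; y along the gate, towards the hinge. Gate shut and bolt home: the grip's centre is at about (-118, -33) mm.
- gate (a joint): Gate angle, rad: 0 shut, positive as it swings out towards the store's -x (clockwise from above). Gate 240 mm long, 120 high, 12 thick. A spring shuts it when let go: 0.4 N m when shut, 0.65 N m at 25 degrees (4 to 5 N at the grip).
- gate_hinge (a point): Point on the gate's vertical hinge axis, 115 mm above the bench. Its axes turn with the gate: x normal to the gate, into the store; -y along the gate to its free end. The grip travels about this axis when the gate swings.
- barrel (a joint): Tilt of the barrel bolt, rad: 0 level, -0.08 resting sag (nose down), +0.03 upper stop. The barrel hangs by its rear screw on the gate's outer face, 30 mm from the hinge axis, 115 mm above the bench, 18 mm out from the gate's middle plane. Lifting the grip levels it.
- bolt (a joint): Draw of the bolt, m: 0 home, 0.055 fully drawn towards the hinge; 1.5 N friction, stays where left. Its nose catches on the keeper's lip unless the tilt is above -0.035 rad (grip up at least 7 mm from rest; 11 is right, 17 is the stop). Clear of lip and cheek, so that the gate can swing, from 0.022.
- bolt_grip: Upright black square grip on the bolt, 20 x 20 x 40 mm high; origin at its centre, 152 mm above the bench at rest, 165 level; axes as the gate's. 160 mm from the barrel's screw when home, 50 mm above the bolt's axis; free air around it. At rest it leans 0.08 rad, top towards the keeper: levelling brings its centre 4 mm towards the hinge.
- keeper: Steel keeper on the store's latch stile, open on top: a bent-up lip 89 mm above the bench and a front cheek up to 130 mm that keeps the gate shut. Its frame is the store's: lip at (-115, -112) mm, cheek at x -129, y -145 to -110 mm.
- keypad: Grey keypad, 190 (x) x 68 (y) x 18 mm, fixed to the bench; origin at the centre of its underside. Three plain white keys stand in a row along its x axis, 50 mm apart, in any order.
- key_round (a joint): Travel of the round key, 30 mm across, m: 0 up, 0.006 fully down. Spring key: 1 N to start, 4 N fully down; springs back.
- key_round_top (a point): Centre of the top face of the round key, 30 mm across, 34 mm above the bench when up.
- key_bar (a joint): Travel of the long bar key, 14 (along the row) x 42 mm, m: 0 up, 0.006 fully down. Spring key: 1 N to start, 4 N fully down; springs back.
- key_bar_top (a point): Centre of the top face of the long bar key, 14 (along the row) x 42 mm, 34 mm above the bench when up.
- key_square (a joint): Travel of the square key, 28 x 28 mm, m: 0 up, 0.006 fully down. Spring key: 1 N to start, 4 N fully down; springs back.
- key_square_top (a point): Centre of the top face of the square key, 28 x 28 mm, 34 mm above the bench when up.
- dish: Bystander, loose: single culture plate, 90 mm across, 15 mm high. Origin at the centre of its underside. To be left alone.
- vial_jar: Bystander, loose: small jar with a white cap, 42 mm across, 60 mm high. Origin at the centre of its underside. To be left alone.
- dish_stack: Bystander, loose: stack of seven plates, 90 mm across, 105 mm high. Origin at the centre of its underside. To be left alone.
- dish_stack_low: Bystander, loose: stack of three plates, 90 mm across, 45 mm high. Origin at the centre of its underside. To be left alone.
- disinfectant: Bystander, loose: bottle, 68 mm across, 170 mm high. Origin at the centre of its underside. To be left alone.
- mouse: Bystander, loose: black computer mouse, 100 x 58 x 30 mm. Origin at the centre of its underside. To be left alone.
- pen_cup: Bystander, loose: dark steel cup, 70 mm across, 95 mm high. Origin at the centre of its underside. To be left alone.

How it is judged:
On the way, in this order (a step that is already met when the one before it is completed fails the run):
1. The round key is pressed down, the other two up (value of joint key_round above 0.0045 m and value of joint each of key_bar, key_square below 0.0015 m), for 0.05 s.
2. Then the long bar key is pressed down, the other two up (value of joint key_bar above 0.0045 m and value of joint each of key_round, key_square below 0.0015 m), for 0.05 s.
3. Then the square key is pressed down, the other two up (value of joint key_square above 0.0045 m and value of joint each of key_round, key_bar below 0.0015 m), for 0.05 s.
4. The bolt, held by its grip, is drawn clear of the keeper (value of joint bolt above 0.02 m and contact force between the fingers and bolt_grip above 1 N), for 0.1 s.
5. The gate stands ajar, held by the bolt's grip (value of joint gate between 0.26 and 0.61 rad and contact force between the fingers and bolt_grip above 1 N), for 0.2 s.
At the end, for the whole second after the job is handed in: The program ends with the fingers pressing on the bolt's grip (more than 1 N), the gate held still (under 0.08 rad/s) between 0.26 and 0.61 rad (15 to 35 degrees) open, and every bystander within 30 mm of where it stood (all of step 5 and velocity of joint gate between -0.08 and 0.08 rad/s and distance of each of dish, vial_jar, dish_stack, dish_stack_low, disinfectant, mouse, pen_cup from where it was at the start of the episode below 0.03 m); the arm keeps its last pose, push and grip.
It fails at once if Two keys pressed together (value of joint each of key_round, key_bar above 0.003 m or value of joint each of key_round, key_square above 0.003 m or value of joint each of key_bar, key_square above 0.003 m).
It fails at once if A bystander pushed away or knocked over (distance of any of dish, vial_jar, dish_stack, dish_stack_low, disinfectant, mouse, pen_cup from where it was at the start of the episode above 0.03 m or angle between any of dish, vial_jar, dish_stack, dish_stack_low, disinfectant, mouse, pen_cup's own z axis and vertical above 0.5 rad).
It fails at once if The gate flung wide open (value of joint gate above 0.9 rad).
It also fails if it takes over 51 s, if anything falls off the work surface, if the arm or the gripper's body presses on something with over 40 N, if the wrist force passes 120 N, or if a joint passes its speed limit or range.

## Working session

There is one attempt and no reset: what is moved stays moved. The work goes in short steps, Python scripts to look and compute and a tool call to move; the robot and the scene stay as the last step left them, time stands still between calls to the robot, and variables do not carry over. Pictures are saved under pics/ and viewed, at most 10 in all, crops included, and the job is handed in when it is done.

Besides the shell and the picture viewer there is one more tool, called after "Request:" as name(argument=value, ...) on one line, values as JSON. drive_tool: Moves the arm, as the interface text tells. Its arguments: {"type":"object","properties":{"series":{"type":"array"},"claw":{"type":"number"}},"required":["series"]}

```bash
mkdir -p pics; python3 - <<'E'
from workcell import r
import cv2,numpy as np
for n in("scene","top"):
    cv2.imwrite(f"pics/{n}0.png",r.read_camera(n)[:,:,::-1])
    c=r.calibration(n);print(n,c['fx'],c['cx'],c['cy'],c['D'],np.round(c['world_from_camera'],3).tolist())
s=r.sense();print(s)
E
```

```text
scene 482.9881919819832 271.3839533272048 207.08685321610292 [-0.10516848  0.          0.          0.          0.        ] [[-0.237, -0.663, 0.71, 1.546], [0.971, -0.175, 0.161, 0.273], [0.017, 0.728, 0.686, 1.099], [0.0, 0.0, 0.0, 1.0]]
top 401.1404268029397 278.8458440447477 212.36414395783626 [-0.08452517  0.          0.          0.          0.        ] [[0.012, 0.999, -0.035, 0.481], [-1.0, 0.012, -0.011, 0.025], [-0.011, 0.036, 0.999, 1.119], [0.0, 0.0, 0.0, 1.0]]
{'time': 0.1, 'joint_pos': array([ 1.22717631,  0.62923255,  0.03843432,  1.51818497, -0.02700658,
        0.99630649, -0.01998197]), 'dq': array([-2.11787971e-04, -1.80795523e-03,  6.01082657e-04, -2.15511069e-03,
       -1.48348478e-03, -3.89661294e-04, -9.90955625e-05]), 'joint_torque': array([ 1.86214696e-03, -5.50791693e+01,  1.14743683e+00, -1.87117052e+01,
       -5.20394684e-02,  1.92566524e-02,  2.26738530e-05]), 'tool_pos': array([ 0.17816065, -0.62454727,  0.21568609]), 'tool_rot': array([-3.13997866e+00,  1.46275310e-06,  2.77844798e-01]), 'wrist_force': array([ 0.91665286, -0.18773446, -1.18393712]), 'moment': array([-0.062071  , -0.00528303, -0.01742861]), 'grip_force': 0.0, 'opening': 1.001174371100953}
```

View pics/top0.png

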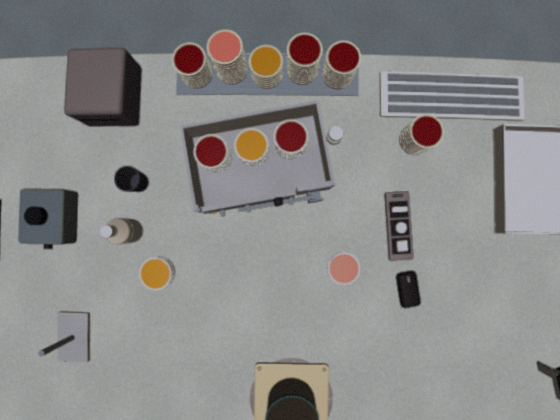

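View pics/scene0.png

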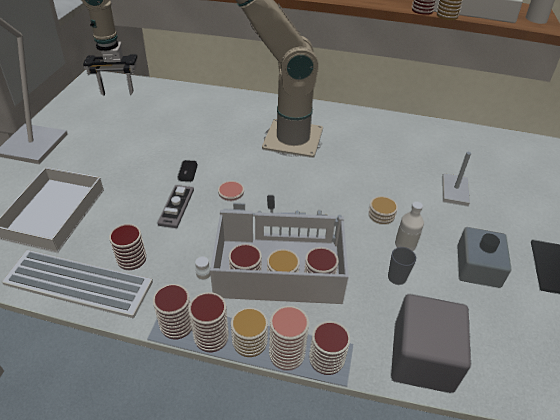

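The top view shows the keypad at about (400,226): bar (400,210), round (401,228), square (403,246). The gate side of the store runs from (200,210) to (330,187), the grip is near (278,202) and the keeper near (316,197). I'll zoom in on both.

```bash
cat > h.py <<'E'
from workcell import r
import cv2,numpy as np
def pix2w(n,uv,z,c=None):
    c=c or r.calibration(n);K=np.array([[c['fx'],0,c['cx']],[0,c['fy'],c['cy']],[0,0,1]])
    p=cv2.undistortPoints(np.array(uv,float).reshape(-1,1,2),K,np.array(c['D'])).reshape(-1,2)
    T=np.array(c['world_from_camera']);d=np.c_[p[:,0],-p[:,1],-np.ones(len(p))]@T[:3,:3].T
    o=T[:3,3];return o+d*((np.broadcast_to(z,len(p))-o[2])/d[:,2])[:,None]
def w2pix(n,X,c=None):
    c=c or r.calibration(n);K=np.array([[c['fx'],0,c['cx']],[0,c['fy'],c['cy']],[0,0,1]])
    T=np.linalg.inv(np.array(c['world_from_camera']));P=np.atleast_2d(X)@T[:3,:3].T+T[:3,3]
    P=P*[1,-1,-1];return cv2.projectPoints(P,np.zeros(3),np.zeros(3),K,np.array(c['D']))[0].reshape(-1,2)
E
python3 - <<'E'
from h import *
im=cv2.imread("pics/top0.png")
a=cv2.resize(im[150:230,190:340],None,fx=5.3,fy=5.3,interpolation=cv2.INTER_CUBIC)[:,:795]
b=cv2.resize(im[185:265,370:440],None,fx=3,fy=3,interpolation=cv2.INTER_CUBIC)[:170+70]
b=im[188:262,380:420];b=cv2.resize(cv2.rotate(b,cv2.ROTATE_90_CLOCKWISE),None,fx=4,fy=4,interpolation=cv2.INTER_CUBIC)
o=np.zeros((600,800,3),np.uint8);o[:a.shape[0],:a.shape[1]]=a;o[430:430+b.shape[0],:b.shape[1]]=b
cv2.imwrite("pics/z.png",o)
# white key centroids
g=cv2.cvtColor(im,cv2.COLOR_BGR2GRAY);m=np.zeros_like(g);m[200:256,388:414]=(g[200:256,388:414]>165)
n,l,st,ce=cv2.connectedComponentsWithStats(m)
for i in range(1,n):
    if st[i,4]>15: print(st[i],ce[i],pix2w("top",[ce[i]],0.034).round(4))
E
```

```text
[393 207  14   4  48] [399.75       208.66666667] [[ 0.5333 -0.2916  0.034 ]]
[397 223   9   9  65] [401.         227.12307692] [[ 0.4832 -0.2952  0.034 ]]
[398 241   9   9  70] [402.21428571 245.32857143] [[ 0.4338 -0.2987  0.034 ]]
```

View pics/z.png

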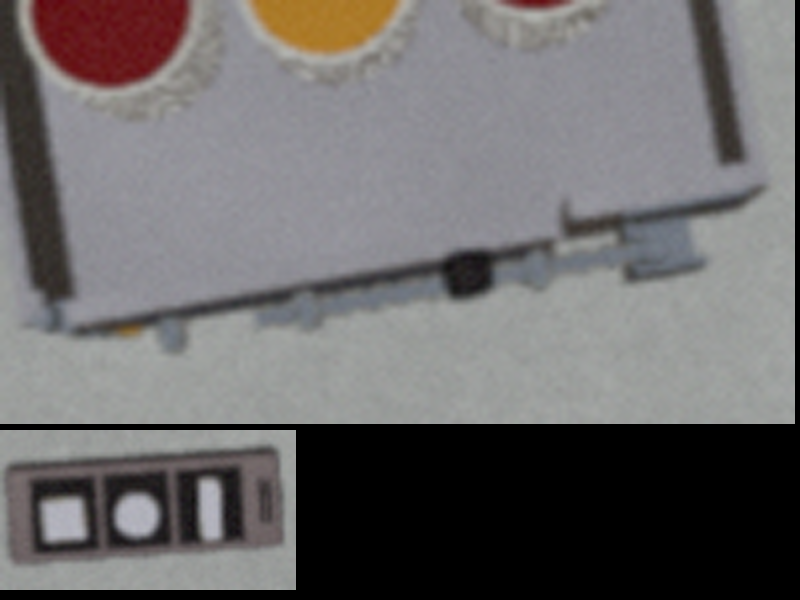

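The zoom shows the black grip at about (278.5,201.5) and the cheek at about (315,200), with the keys in the order square, round, bar along +x. The measured key spacing is about 50 mm, as given. Now the store pose, and the moves to the keys.

```bash
python3 - <<'E'
from h import *
g=lambda x,y:(190+x/5.3-.4,150+y/5.3-.4)
im=cv2.imread("pics/top0.png").astype(int).sum(2)
ys,xs=np.where(im[195:210,268:288]<120);print("black",xs.mean()+268,ys.mean()+195,xs.min(),xs.max(),ys.min(),ys.max())
G=pix2w("top",[(xs.mean()+268,ys.mean()+195)],.168)[0]
print("grip",G)
# gate outer top edge line: left & right points (z .12), cheek ends
c=pix2w("top",[g(75,333),g(440,262),g(628,277),g(703,266),g(765,187)],[.12,.12,.13,.13,.13]);print(c.round(4))
d=c[0]-c[1];print("psi",np.arctan2(-d[0],d[1]))
d=c[2]-c[3];print("psi cheek",np.arctan2(-d[0],d[1]))
# full store outline: white wall corners back
for psi in(.14,.16,.18):
    R=np.array([[np.cos(psi),-np.sin(psi)],[np.sin(psi),np.cos(psi)]])
    o=G[:2]-R@[-.118,-.033]
    P=[R@p+o for p in([-.11,-.18],[.11,-.18],[.11,.18],[-.11,.18])]
    print(psi,o,w2pix("top",[[*p,.125] for p in P]).round(1).tolist(),w2pix("scene",[[*G[:2],.152]]).round(1))
s=cv2.imread("pics/scene0.png").astype(int).sum(2)
ys,xs=np.where(s[190:215,262:280]<130);print("scene black",xs.mean()+262,ys.mean()+190,xs.min()+262,xs.max()+262,ys.min()+190,ys.max()+190)
print(w2pix("scene",[[.4832,-.2952,.034],[.5333,-.2916,.034],[.4338,-.2987,.034]]).round(1))
E
```

```text
black 277.6938775510204 200.9795918367347 5 13 3 9
grip [0.54154621 0.03874836 0.168     ]
[[ 0.5138  0.2244  0.12  ]
 [ 0.5493  0.0522  0.12  ]
 [ 0.5427 -0.0358  0.13  ]
 [ 0.5482 -0.0707  0.13  ]
 [ 0.5856 -0.0994  0.13  ]]
psi 0.20361085758052602
psi cheek 0.15796856389212527
0.14 [0.65378677 0.08789157] [[336.2, 191.4], [324.3, 105.1], [183.0, 123.7], [192.9, 209.8]] [[269.5 200.7]]
0.16 [0.65278153 0.0901264 ] [[335.9, 190.2], [322.3, 104.2], [181.4, 125.6], [193.1, 211.5]] [[269.5 200.7]]
0.18 [0.65173179 0.09234069] [[335.7, 189.1], [320.4, 103.4], [179.9, 127.5], [193.3, 213.2]] [[269.5 200.7]]
scene black 269.4 203.4 268 273 196 207
[[174.4 198. ]
 [169.5 208.4]
 [179.  188.2]]
```

Request:
drive_tool(series=[{"dx": 0.055,"dy": -0.015},{"dx": 0.1,"dy": -0.05},{"dx": 0.14,"dy": -0.09},{"dx": 0.18,"dy": -0.13},{"dx": 0.22,"dy": -0.165},{"dx": 0.26,"dy": -0.2},{"dx": 0.293,"dy": -0.233},{"dx": 0.293,"dy": -0.233}], claw=0)

```text
invalid input
```

Request:
drive_tool(series=[{"dx": 0.055,"dy": -0.015,"dz": 0.0,"turn": 0.0},{"dx": 0.1,"dy": -0.05,"dz": 0.0,"turn": 0.0},{"dx": 0.14,"dy": -0.09,"dz": 0.0,"turn": 0.0},{"dx": 0.18,"dy": -0.13,"dz": 0.0,"turn": 0.0},{"dx": 0.22,"dy": -0.165,"dz": 0.0,"turn": 0.0},{"dx": 0.26,"dy": -0.2,"dz": 0.0,"turn": 0.0},{"dx": 0.293,"dy": -0.233,"dz": 0.0,"turn": 0.0},{"dx": 0.293,"dy": -0.233,"dz": 0.0,"turn": 0.0}], claw=0.0)

```text
time: 1.1
tool_pos: [0.3983, -0.3166, 0.2163]
tool_rot: [-3.14, -0.001, 0.285]
wrist_force: [-0.8, -0.8, 0.2]
opening: 0.185
grip_force: 0.0
```

Request:
drive_tool(series=[{"dx": 0.0,"dy": 0.0,"dz": 0.03,"turn": 0.0},{"dx": 0.0,"dy": 0.0,"dz": 0.06,"turn": 0.0},{"dx": 0.0,"dy": 0.0,"dz": 0.06,"turn": 0.0}])

```text
time: 1.48
tool_pos: [0.394, -0.3207, 0.1548]
tool_rot: [-3.138, 0.004, 0.276]
wrist_force: [0.6, -0.5, -0.2]
opening: 0.005
grip_force: 0.0
```

Request:
drive_tool(series=[{"dx": 0.05,"dy": 0.0,"dz": 0.03,"turn": 0.0},{"dx": 0.093,"dy": 0.0,"dz": 0.06,"turn": 0.0},{"dx": 0.093,"dy": 0.0,"dz": 0.085,"turn": 0.0},{"dx": 0.093,"dy": 0.0,"dz": 0.085,"turn": 0.0},{"dx": 0.093,"dy": 0.0,"dz": 0.085,"turn": 0.0}])

```text
time: 2.1
tool_pos: [0.4856, -0.2965, 0.0729]
tool_rot: [3.14, -0.001, 0.276]
wrist_force: [-0.8, -1.1, 0.2]
opening: 0.004
grip_force: 0.0
```

```bash
python3 - <<'E'
from h import *
s=r.sense();print(s['tool_pos'],s['tool_rot'],s['joint_pos'].round(3))
for n in("scene","wrist"):
    c=r.calibration(n);im=r.read_camera(n)[:,:,::-1];cv2.imwrite(f"pics/{n}1.png",im)
    print(w2pix(n,[[.4832,-.2952,.034],[.5333,-.2916,.034],[.4338,-.2987,.034],[*s['tool_pos'][:2],.034]],c).round(1).tolist())
a=cv2.imread("pics/wrist1.png");b=cv2.imread("pics/scene1.png")[130:250,110:250]
o=np.zeros((420,560+240,3),np.uint8);o[:,:560]=a;o[:206,560:]=cv2.resize(b,(240,206));cv2.imwrite("pics/w1.png",o)
E
```

```text
[ 0.4856318  -0.29653582  0.07290047] [ 3.13995907e+00 -8.18424049e-04  2.76226456e-01] [ 0.484  0.709  0.022  1.871 -0.026  0.561 -0.772]
[[174.4, 198.0], [169.5, 208.4], [179.0, 188.2], [173.7, 198.4]]
[[279.2, 242.2], [294.7, 171.2], [265.5, 304.7], [282.1, 239.5]]
```

View pics/w1.png

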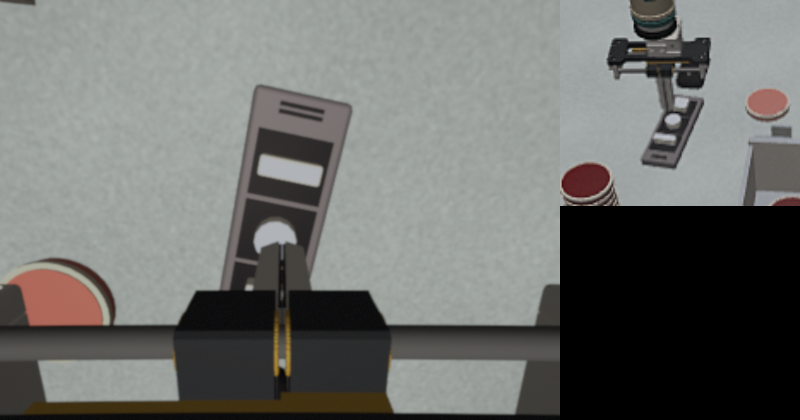

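The wrist view shows the round key at (274,237) and the bar at (290,170), about 4 px left of the prediction (roughly 3 mm towards +y). I'll correct for that and press the round key.

Request:
drive_tool(series=[{"dx": 0.0,"dy": -0.004,"dz": 0.01,"turn": 0.0},{"dx": 0.0,"dy": -0.004,"dz": 0.024,"turn": 0.0},{"dx": 0.0,"dy": -0.004,"dz": 0.03,"turn": 0.0},{"dx": 0.0,"dy": -0.004,"dz": 0.035,"turn": 0.0},{"dx": 0.0,"dy": -0.004,"dz": 0.035,"turn": 0.0},{"dx": 0.0,"dy": -0.004,"dz": 0.035,"turn": 0.0}])

```text
time: 2.95
tool_pos: [0.4841, -0.2909, 0.0388]
tool_rot: [-3.141, 0.0, 0.278]
wrist_force: [-5.2, 3.2, 25.2]
opening: 0.005
grip_force: 12.7
```

Request:
drive_tool(series=[{"dx": 0.0,"dy": 0.0,"dz": -0.025,"turn": 0.0},{"dx": 0.0,"dy": 0.0,"dz": -0.03,"turn": 0.0},{"dx": 0.03,"dy": 0.006,"dz": -0.03,"turn": 0.0},{"dx": 0.049,"dy": 0.01,"dz": -0.03,"turn": 0.0},{"dx": 0.049,"dy": 0.01,"dz": -0.03,"turn": 0.0},{"dx": 0.049,"dy": 0.01,"dz": -0.012,"turn": 0.0},{"dx": 0.049,"dy": 0.01,"dz": -0.005,"turn": 0.0},{"dx": 0.049,"dy": 0.01,"dz": 0.0,"turn": 0.0}])

```text
time: 3.95
tool_pos: [0.5325, -0.2876, 0.0382]
tool_rot: [-3.14, 0.003, 0.277]
wrist_force: [-11.2, 6.3, 47.3]
opening: 0.002
grip_force: 23.9
```

Request:
drive_tool(series=[{"dx": 0.0,"dy": 0.0,"dz": 0.0,"turn": 0.0},{"dx": 0.0,"dy": 0.0,"dz": 0.0,"turn": 0.0}])

```text
time: 4.2
tool_pos: [0.5324, -0.2875, 0.0388]
tool_rot: [-3.14, 0.002, 0.277]
wrist_force: [-7.0, 2.8, 24.6]
opening: 0.006
grip_force: 12.3
```

Request:
drive_tool(series=[{"dx": 0.0,"dy": 0.0,"dz": -0.025,"turn": 0.0},{"dx": 0.0,"dy": 0.0,"dz": -0.03,"turn": 0.0},{"dx": -0.04,"dy": -0.008,"dz": -0.03,"turn": 0.0},{"dx": -0.08,"dy": -0.017,"dz": -0.03,"turn": 0.0},{"dx": -0.098,"dy": -0.02,"dz": -0.03,"turn": 0.0},{"dx": -0.098,"dy": -0.02,"dz": -0.03,"turn": 0.0},{"dx": -0.098,"dy": -0.02,"dz": -0.025,"turn": 0.0}])

```text
time: 5.08
tool_pos: [0.436, -0.2952, 0.0612]
tool_rot: [3.141, -0.001, 0.278]
wrist_force: [0.1, 0.4, 0.5]
opening: 0.005
grip_force: 0.0
```

Request:
drive_tool(series=[{"dx": 0.0,"dy": 0.0,"dz": 0.012,"turn": 0.0},{"dx": 0.0,"dy": 0.0,"dz": 0.02,"turn": 0.0},{"dx": 0.0,"dy": 0.0,"dz": 0.025,"turn": 0.0},{"dx": 0.0,"dy": 0.0,"dz": 0.025,"turn": 0.0},{"dx": 0.0,"dy": 0.0,"dz": 0.025,"turn": 0.0}])

```text
time: 5.7
tool_pos: [0.4355, -0.2947, 0.0387]
tool_rot: [3.141, -0.001, 0.278]
wrist_force: [-2.9, 5.0, 28.0]
opening: 0.004
grip_force: 14.0
```

All three keys bottomed out. Next I rise and travel to above the grip, turning to line up with it.

Request:
drive_tool(series=[{"dx": 0.0,"dy": 0.0,"dz": -0.06,"turn": 0.0},{"dx": 0.0,"dy": 0.0,"dz": -0.12,"turn": -0.18},{"dx": 0.0,"dy": -0.02,"dz": -0.17,"turn": -0.36},{"dx": 0.02,"dy": -0.05,"dz": -0.21,"turn": -0.54},{"dx": 0.05,"dy": -0.09,"dz": -0.21,"turn": -0.72},{"dx": 0.08,"dy": -0.13,"dz": -0.21,"turn": -0.9},{"dx": 0.11,"dy": -0.17,"dz": -0.21,"turn": -1.08},{"dx": 0.14,"dy": -0.21,"dz": -0.21,"turn": -1.26}], claw=0.06)

```text
time: 6.7
tool_pos: [0.5121, -0.0532, 0.2461]
tool_rot: [-3.141, -0.0, 1.544]
wrist_force: [-0.6, -0.4, 0.7]
opening: 0.64
grip_force: 0.0
```

Request:
drive_tool(series=[{"dx": 0.0,"dy": 0.0,"dz": 0.0,"turn": 0.0},{"dx": 0.0,"dy": 0.0,"dz": 0.0,"turn": 0.0}])

```text
time: 6.95
tool_pos: [0.5112, -0.0556, 0.2459]
tool_rot: [-3.14, 0.001, 1.536]
wrist_force: [0.1, -0.8, 0.4]
opening: 0.635
grip_force: 0.0
```

```bash
python3 - <<'E'
from h import *
s=r.sense();print(s['tool_pos'],s['tool_rot'])
c=r.calibration("wrist");im=r.read_camera("wrist")[:,:,::-1];cv2.imwrite("pics/wrist2.png",im)
import pickle;pickle.dump(c,open("c2.pkl","wb"));print(np.round(c['world_from_camera'],3).tolist())
print(w2pix("wrist",[[.5415,.0387,.172]],c))
E
```

```text
[ 0.51119463 -0.05558097  0.24586229] [-3.14017556e+00  6.76928820e-04  1.53645966e+00]
[[0.999, 0.033, 0.01, 0.514], [-0.034, 0.965, 0.26, 0.02], [-0.002, -0.26, 0.966, 0.415], [0.0, 0.0, 0.0, 1.0]]
[[320.11818476  98.09979266]]
```

View pics/wrist2.png

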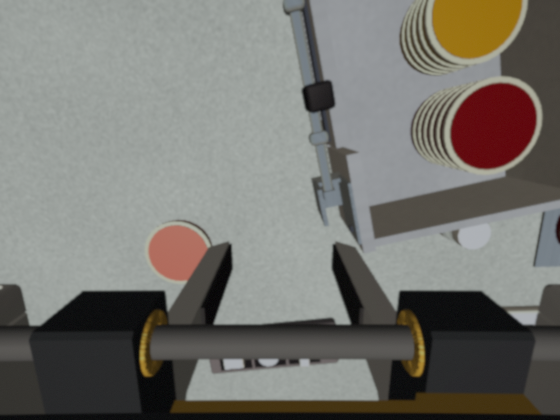

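```bash
python3 - <<'E'
from h import *
import pickle;c=pickle.load(open("c2.pkl","rb"))
im=cv2.imread("pics/wrist2.png").astype(int).sum(2)
ys,xs=np.where(im[75:115,295:345]<150);print(xs.min()+295,xs.max()+295,ys.min()+75,ys.max()+75)
cnt=np.c_[xs+295,ys+75].astype(np.float32);print(cv2.minAreaRect(cnt),cnt.mean(0))
print(pix2w("wrist",[(319,94),(319,97)],[.172,.165],c).round(4))
for a,b,z1,z2 in[((301,25),(324,165),.11,.1),((311,10),(368,243),.12,.13),((372,243),(559,206),.13,.13)]:
    p=pix2w("wrist",[a,b],[z1,z2],c);d=p[0]-p[1];print(p.round(4).tolist(),np.arctan2(-d[0],d[1]))
E
```

```text
303 333 75 114
((317.770263671875, 94.62162780761719), (39.620155334472656, 28.605422973632812), 80.53767395019531) [318.4212    96.219635]
[[0.5407 0.0415 0.172 ]
 [0.5415 0.04   0.165 ]]
[[0.5324, 0.1024, 0.11], [0.5534, -0.0178, 0.1]] 0.1731117263056572
[[0.5401, 0.1102, 0.12], [0.5913, -0.0892, 0.13]] 0.2512440306512122
[[0.5951, -0.0894, 0.13], [0.7621, -0.059, 0.13]] 1.7509066466527146
```

The wrist view shows the grip's top at about (319,94), within 3 mm of the top-camera estimate. The store's yaw is about 0.177. I'll align and descend.

Request:
drive_tool(series=[{"dx": 0.045,"dy": 0.013,"dz": 0.0,"turn": -0.11},{"dx": 0.0985,"dy": 0.0265,"dz": 0.0,"turn": -0.212},{"dx": 0.0985,"dy": 0.0265,"dz": 0.0,"turn": -0.212},{"dx": 0.0985,"dy": 0.0265,"dz": 0.04,"turn": -0.212},{"dx": 0.0985,"dy": 0.0265,"dz": 0.08,"turn": -0.212},{"dx": 0.0985,"dy": 0.0265,"dz": 0.099,"turn": -0.212},{"dx": 0.0985,"dy": 0.0265,"dz": 0.099,"turn": -0.212},{"dx": 0.0985,"dy": 0.0265,"dz": 0.099,"turn": -0.212}])

```text
time: 8.0
tool_pos: [0.542, 0.0415, 0.1483]
tool_rot: [3.14, 0.001, 1.748]
wrist_force: [0.1, -0.2, 0.8]
opening: 0.64
grip_force: 0.0
```

```bash
python3 - <<'E'
from h import *
s=r.sense();print(s['tool_pos'],s['tool_rot'])
im=r.read_camera("wrist")[:,:,::-1]
b=r.read_camera("scene")[:,:,::-1][140:260,200:360]
o=np.zeros((420,800,3),np.uint8);o[:,:560]=im;o[:180,560:]=cv2.resize(b,(240,180));cv2.imwrite("pics/w3.png",o)
E
```

```text
[0.54198138 0.04149325 0.14826661] [3.14048824e+00 7.77954861e-04 1.74751673e+00]
```

View pics/w3.png

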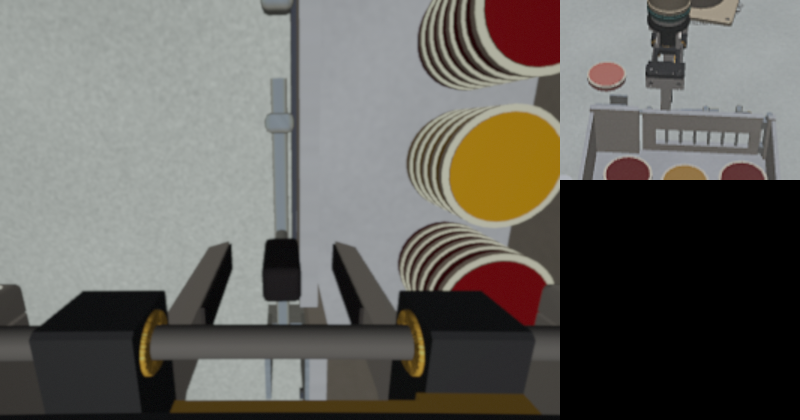

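The grip sits centred between the fingers at (282,265) and is aligned with them. I'll close.

Request:
drive_tool(series=[{"dx": 0.0,"dy": 0.0,"dz": 0.0,"turn": 0.0},{"dx": 0.0,"dy": 0.0,"dz": 0.0,"turn": 0.0},{"dx": 0.0,"dy": 0.0,"dz": 0.0,"turn": 0.0},{"dx": 0.0,"dy": 0.0,"dz": 0.0,"turn": 0.0},{"dx": 0.0,"dy": 0.0,"dz": 0.0,"turn": 0.0},{"dx": 0.0,"dy": 0.0,"dz": 0.0,"turn": 0.0}], claw=0.0)

```text
time: 8.85
tool_pos: [0.5414, 0.0428, 0.1475]
tool_rot: [-3.141, 0.0, 1.751]
wrist_force: [-0.2, -0.4, 0.1]
opening: 0.208
grip_force: 30.0
```

Request:
drive_tool(series=[{"dx": 0.001,"dy": 0.0,"dz": -0.004,"turn": 0.0},{"dx": 0.003,"dy": 0.0,"dz": -0.008,"turn": 0.0},{"dx": 0.004,"dy": 0.0,"dz": -0.012,"turn": 0.0},{"dx": 0.004,"dy": 0.0,"dz": -0.012,"turn": 0.0},{"dx": 0.004,"dy": 0.0,"dz": -0.012,"turn": 0.0}])

```text
time: 9.48
tool_pos: [0.5406, 0.0468, 0.1595]
tool_rot: [-3.141, -0.0, 1.75]
wrist_force: [-0.5, -0.0, -2.2]
opening: 0.213
grip_force: 30.0
```

Request:
drive_tool(series=[{"dx": 0.006,"dy": 0.0,"dz": 0.0,"turn": 0.0},{"dx": 0.012,"dy": 0.0,"dz": 0.0,"turn": 0.0},{"dx": 0.018,"dy": 0.0,"dz": 0.0,"turn": 0.0},{"dx": 0.024,"dy": 0.0,"dz": 0.0,"turn": 0.0},{"dx": 0.03,"dy": 0.0,"dz": 0.0,"turn": 0.0},{"dx": 0.035,"dy": 0.0,"dz": 0.0,"turn": 0.0},{"dx": 0.035,"dy": 0.0,"dz": 0.0,"turn": 0.0},{"dx": 0.035,"dy": 0.0,"dz": 0.0,"turn": 0.0}])

```text
time: 10.48
tool_pos: [0.5339, 0.0821, 0.1593]
tool_rot: [-3.141, -0.001, 1.75]
wrist_force: [-2.5, 0.3, -1.2]
opening: 0.211
grip_force: 30.0
```

```bash
python3 - <<'E'
from h import *
s=r.sense();print(s['tool_pos'],s['wrist_force'],s['moment'],s['opening'])
im=r.read_camera("wrist")[:,:,::-1]
b=r.read_camera("top")[:,:,::-1][150:230,190:340]
o=np.zeros((600,560,3),np.uint8);o[:298]=cv2.resize(b,(560,298),interpolation=cv2.INTER_CUBIC);o[300:]=cv2.resize(im,(400,300))[:, :].copy() if 0 else np.pad(cv2.resize(im,(400,300)),((0,0),(0,160),(0,0)));cv2.imwrite("pics/w4.png",o)
E
```

```text
[0.53393752 0.08210651 0.15931725] [-2.45070779  0.32311828 -1.24850228] [0.32594922 0.63122811 0.27309554] 0.21072310450016646
```

View pics/w4.png

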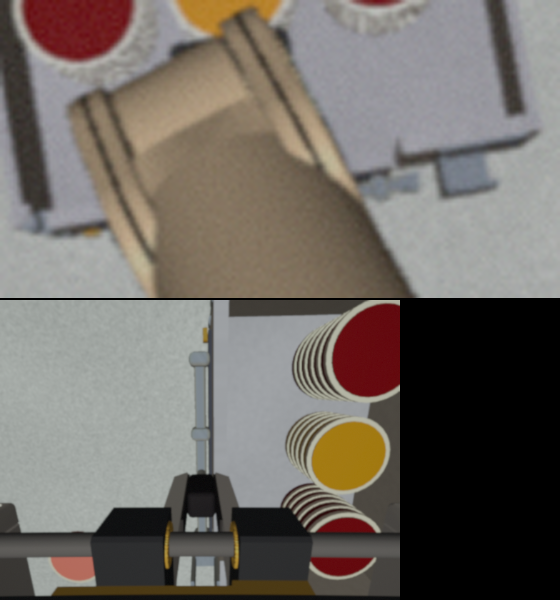

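The bolt nose (crop ~420,183) now clears the keeper (~440,175) with a gap, and the grip is firmly held. Now the swing along the arc, radius about 156 mm.

Request:
drive_tool(series=[{"dx": 0.0014,"dy": -0.0093,"dz": 0.0,"turn": 0.06},{"dx": 0.0033,"dy": -0.0184,"dz": 0.0,"turn": 0.12},{"dx": 0.0057,"dy": -0.0275,"dz": 0.0,"turn": 0.18},{"dx": 0.0087,"dy": -0.0363,"dz": 0.0,"turn": 0.24},{"dx": 0.0122,"dy": -0.045,"dz": 0.0,"turn": 0.3},{"dx": 0.0163,"dy": -0.0535,"dz": 0.0,"turn": 0.36},{"dx": 0.0192,"dy": -0.0589,"dz": 0.0,"turn": 0.4},{"dx": 0.0225,"dy": -0.0643,"dz": 0.0,"turn": 0.44}])

```text
time: 11.58
tool_pos: [0.4687, 0.0911, 0.1598]
tool_rot: [3.139, -0.0, 1.308]
wrist_force: [1.0, -1.8, -1.6]
opening: 0.215
grip_force: 30.1
```

Request:
drive_tool(series=[{"dx": 0.0,"dy": 0.0,"dz": 0.0,"turn": 0.0},{"dx": 0.0,"dy": 0.0,"dz": 0.0,"turn": 0.0},{"dx": 0.0,"dy": 0.0,"dz": 0.0,"turn": 0.0},{"dx": 0.0,"dy": 0.0,"dz": 0.0,"turn": 0.0},{"dx": 0.0,"dy": 0.0,"dz": 0.0,"turn": 0.0},{"dx": 0.0,"dy": 0.0,"dz": 0.0,"turn": 0.0},{"dx": 0.0,"dy": 0.0,"dz": 0.0,"turn": 0.0},{"dx": 0.0,"dy": 0.0,"dz": 0.0,"turn": 0.0}])

```text
time: 12.58
tool_pos: [0.4674, 0.0919, 0.1596]
tool_rot: [3.141, -0.0, 1.31]
wrist_force: [1.6, -2.3, -1.0]
opening: 0.214
grip_force: 30.0
```

```bash
python3 - <<'E'
from h import *
s=r.sense();print(s['tool_pos'],s['tool_rot'],s['wrist_force'],s['moment'],s['opening'],s['grip_force'])
a=r.read_camera("wrist")[:,:,::-1]
b=r.read_camera("scene")[:,:,::-1][140:310,180:380]
o=np.zeros((600,800,3),np.uint8);o[:300,:400]=cv2.resize(a,(400,300));o[:340,400:]=cv2.resize(b,(400,340));o[360:]=np.pad(cv2.resize(r.read_camera("top")[:,:,::-1][60:330],(498,240)),((0,0),(0,302),(0,0)))
cv2.imwrite("pics/w5.png",o)
E
```

```text
[0.46740875 0.091864   0.15956389] [ 3.14116981e+00 -2.39116166e-04  1.30961565e+00] [ 1.64589948 -2.2562068  -0.98197719] [-0.43482239 -0.52403118  0.23340873] 0.21448375510504017 29.986670315265656
```

View pics/w5.png

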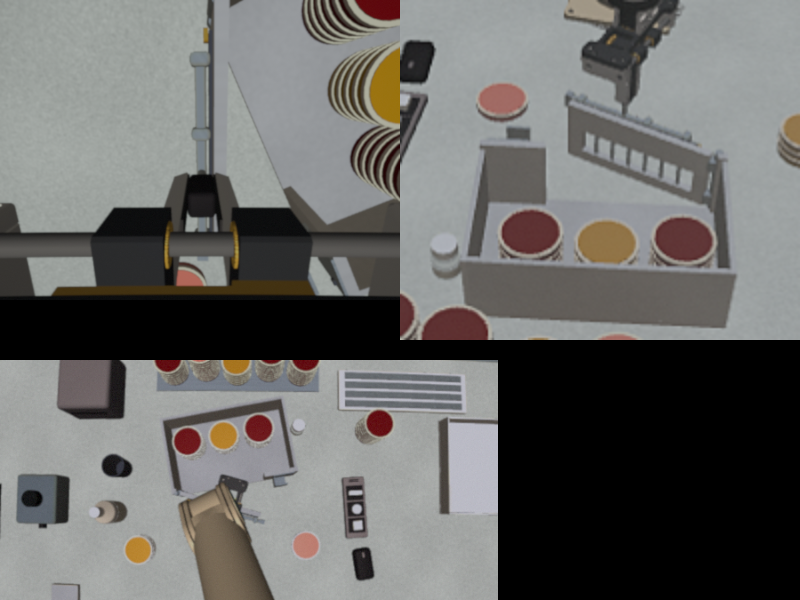

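The gate stands open at about 25°, with the grip still between the fingers (wrist view ~202,195), and the bystanders look unmoved. Everything is still, so I'm handing in.

```bash
python3 -c "
from workcell import r
print(r.sign_off())"
```

```text
the job is handed in; nothing more can be done
None
```

The job is handed in: I pressed the round, bar and square keys fully down in that order, drew the bolt about 35 mm, and am holding the gate still by its grip at about 25° open; sign-off returned no verdict.

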